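# Loosen the peg rail's bolt with its reversible ratchet

### The job

The rail with the four upright wooden pegs is clamped down by a bolt that has a ratchet spanner standing on it. Flip the little direction lever on top of that ratchet's head over to the loosening side, then swing the ratchet's handle counter-clockwise (seen from above) by about a sixth of a turn so that the bolt turns loose with it, and let go. Leave the ratchet on the other clamp, the one with the flat cork-faced board, alone.

Things in the scene. Friction and masses are not known exactly. Their poses are not given: they have to be found in the camera images.
- peg_tab (a point): Middle of the upright tab (9 x 9 mm, 24 mm tall, 112 to 136 mm above the table) of the dark steel direction lever on the head of the ratchet on the peg rail's clamp. It starts on the tightening side, about 14 mm to the clockwise (+y of peg_grip) side of the handle's centre line; loosening side: 14 mm to the other (-y), counter-clockwise side, where the handle will swing.
- peg_lever (a joint): Turn of that lever about its upright pivot, 32 mm from the tab; the pivot lies 30 mm from the bolt's axis on the handle's centre line, the tab further out. rad: -0.45 tightening stop (start, within 0.05), +0.45 loosening stop. Stays where left; about 1.5 N at the tab moves it. Flip it with the handle still at its starting end, or the ratchet's tooth will not catch.
- peg_grip (a point): Middle of that ratchet's black rubber grip: a level round bar 27 mm thick, 100 mm long, 98 mm above the table. x points along the handle to the bolt's axis, 155 mm away; z up; y to its clockwise side. Bare neck 16 mm thick, head 62 mm wide, head top at 110 mm. Starts within 0.05 rad of its clockwise stop, swings 1.7 rad counter-clockwise (to -y); can be pushed with shut fingers.
- peg_bolt (a joint): Turn of the bolt under that ratchet, rad: 0 tight (start), growing as it is loosened counter-clockwise. With the lever on the loosening side the handle takes it along after 0.05 to 0.2 rad of play (4 to 5 N at the grip); on the tightening side the handle swings without it (2 N at the grip; it stays put while the lever is flipped).
- board_tab (a point): Tab of the direction lever (same make and size) of the other ratchet, on the clamp that holds the flat cork-faced board: to be left alone.

How it is judged:
On the way, in this order (a step that is already met when the one before it is completed fails the run):
1. the lever is on the loosening side, the bolt still tight (y of peg_tab in the frame of peg_grip below -0.006 m and value of joint peg_bolt below 0.3 rad), for 0.2 s.
2. the bolt is turned loose by 0.7 rad or more (value of joint peg_bolt above 0.7 rad), for 0.2 s.
At the end, for the whole second after the job is handed in: The peg rail's bolt has been turned counter-clockwise by at least 0.7 rad (40 degrees) and is at rest, with the lever's tab more than 6 mm over on the loosening side of the handle; the other ratchet's tab is within 12 mm of where it was (value of joint peg_bolt above 0.7 rad and y of peg_tab in the frame of peg_grip below -0.006 m and velocity of joint peg_bolt below 0.05 rad/s and distance of board_tab from where it was at the start of the episode below 0.012 m); the robot touches nothing.
It fails at once if the other clamp's ratchet is moved (its tab by more than 12 mm) (distance of board_tab from where it was at the start of the episode above 0.012 m).
It also fails if it takes over 48 s, if anything falls off the work surface, if the arm or the gripper's body presses on something with over 40 N, if the wrist force passes 120 N, or if a joint passes its speed limit or range.

### The arm

A 6-joint arm with a two-finger parallel gripper is mounted at the origin on the work surface. World frame = base frame: x ahead of the robot, y to its left, z up, the work surface at z = 0. Lengths are in m, angles in rad, forces in N, time in s.
With the tool pointing down it reaches from about 0.225 to 0.875 m from the base axis. Payload 3.4 kg.
Tool frame: the origin (TCP) lies between the finger pads; the fingertips stand 25 mm ahead of it and the grasp point (between the pads) lies 6 mm ahead of it (bot.tip_extent is the distance from the TCP to the fingertips, in m); z points along the fingers, y is the direction in which the jaws open and shut (so a half turn about z gives the same grasp; the last joint's range is limited). The gripper opens to 85 mm and grips with 20 to 120 N. Pads are 22 mm wide; open, the fingers measure 114 mm over their backs; the gripper's body (76 mm by 85 mm) begins 54 mm behind the grasp point. The pads swing forward as they close: fully open they stand 13 mm farther back than shut.
Start: joints at [-1.448, 0.276, 1.505, -0, 1.361, -0.121], TCP at [0.139, -0.558, 0.256] pointing down, gripper open.
Joint ranges: [-2.89, 2.89], [-0.75, 2.08], [0.22, 2.7], [-1.18, 4.32], [0.11, 2.71], [-2.7, 2.7]. Speed limits (rad/s): [2.57, 2.57, 3.14, 3.14, 3.14, 3.14].

### API

Orientations are given as [roll, pitch, yaw] about the fixed x, y, z axes, in that order (R = Rz(yaw) Ry(pitch) Rx(roll)).
In Python, from station import bot gives the robot as it stands.
- The arm moves only by the tool step_arm, never from a script. Its argument "rows" is a list that holds one entry, the list of rows, each a list of 4 numbers: the shift along the world's x, y, z in cm, then the turn about the world's z in degrees. In form: [[[tx, ty, tz, twist], ...]]. A call has 1 to 5 rows; each row is the pose to reach, as a shift and turn from the pose commanded when the call began; what a row does not reach only later rows make up. A row lasts 1/8 s, in which the tool goes at most 62.5 mm and 10.7 degrees, less where a joint would pass 70% of its speed; a pose out of reach is approached as far as the arm can. A call with a gripper value outside its range is refused whole. "fingers" is the closure, from 0 (fully open) to 1 (shut), set as the call begins (left out, the last holds). The fingers move at their own pace and stop on an object; the grip force is fixed at half the most. Time passes only in rows, so rows that repeat a pose let the fingers close. It gives the time, the measured TCP pose, the force and the opening at its end, in the units of the state.
- bot.sense(): the state, without advancing time (a new reading comes with each control period).
- bot.get_image(name): name is "scene" or "top" or "wrist"; returns the picture (400x640x3 uint8, red, green, blue); there is no depth.
- bot.camera_model(name): a dict with "intrinsics" (3x3 intrinsics, pixels), "k1" (the pictures are not rectified: a ray, as slopes to the right and down, at radius r is drawn at 1 + k1 r^2 times it, then the intrinsics apply), "R" (3x3) and "t" (3): a world point X has camera coordinates R X + t. Camera axes: x right, y down, z forward; pixel columns grow to the right and rows downward; lengths in m; the calibration is good to about 2 mm. A picture is of the moment at which its call begins: read the wrist's pose just before it. camera_model takes no time and is no camera call; for the wrist camera it gives the pose at the moment of the call.
- bot.hand_in(): hands the job in, once; it reports no verdict.
The state is a dict: "clock": time; "qpos": joint angles; "joint_vel": joint speeds; "effort": joint torques, N m; "eef_pos": TCP position; "tool_rot": TCP orientation; "force": force on the tool from outside, world axes, zero at the start; "torque": the same for the moment, N m; "grip_width": finger opening in m.
Only numpy, scipy, OpenCV 4.12 (cv2) and the standard library are available. Lean on these libraries where they do the work, as an engineer would, in place of code of your own. Each camera call takes 0.05 s, during which the arm holds its last target.

## Working session

There is one attempt and no reset: what is moved stays moved. The work goes in short steps, Python scripts to look and compute and a tool call to move; the robot and the scene stay as the last step left them, time stands still between calls to the robot, and variables do not carry over. Pictures are saved under pics/ and viewed, and the job is handed in when it is done.

Besides the shell and the picture viewer there is one more tool, called after "Call:" as name(argument=value, ...), one argument or row to a line, values as JSON. step_arm: Moves the arm, as the interface text tells. Its arguments: {"type":"object","properties":{"rows":{"type":"array","items":{"type":"array","items":{"type":"array","items":{"type":"number"}}}},"fingers":{"type":"number"}},"required":["rows"]}

```bash
mkdir -p pics
python3 - <<'E'
from station import bot
import cv2
s=bot.sense();print(s)
for n in("scene","top","wrist"):
    m=bot.camera_model(n);print(n,m)
    cv2.imwrite(f"pics/{n}0.png",bot.get_image(n)[:,:,::-1])
E
```

```text
{'clock': 0.0, 'qpos': array([-1.44798059e+00,  2.76613305e-01,  1.50615994e+00, -6.23349140e-06,
        1.36069514e+00, -1.21006005e-01]), 'joint_vel': array([ 0.0014818 ,  0.00091235,  0.00097753, -0.00134482,  0.00078598,
       -0.00168621]), 'effort': array([-1.15051389e-03, -4.16774082e+01, -2.45801014e+01,  2.25113121e-05,
        1.09602395e-02, -9.49478277e-06]), 'eef_pos': array([ 0.13874113, -0.55750307,  0.25541855]), 'tool_rot': array([-3.13972990e+00, -2.20372104e-04,  2.43822844e-01]), 'force': array([ 0.33758916, -0.25275244,  0.24090788]), 'torque': array([ 0.02198364,  0.02300036, -0.0043206 ]), 'grip_width': 0.08516800360493884}
scene {'intrinsics': array([[410.34304427,   0.        , 317.83316293],
       [  0.        , 410.34304427, 202.68582614],
       [  0.        ,   0.        ,   1.        ]]), 'k1': 0.0049456248248876886, 'R': array([[ 0.68624182,  0.72730101,  0.01026686],
       [ 0.40175061, -0.36722798, -0.83889216],
       [-0.60635684,  0.5798076 , -0.54420082]]), 't': array([-0.40124229, -0.14682729,  1.22890204])}
top {'intrinsics': array([[381.15797172,   0.        , 322.75257428],
       [  0.        , 381.15797172, 203.9228877 ],
       [  0.        ,   0.        ,   1.        ]]), 'k1': 0.017736353737302705, 'R': array([[-0.02714839, -0.99889901, -0.03825877],
       [-0.99024913,  0.03210529, -0.13555778],
       [ 0.13663684,  0.03420554, -0.99003048]]), 't': array([0.0556331 , 0.57204355, 0.74732424])}
wrist {'intrinsics': array([[311.56597663,   0.        , 313.85715236],
       [  0.        , 311.56597663, 203.31371526],
       [  0.        ,   0.        ,   1.        ]]), 'k1': -0.0573118064527371, 'R': array([[ 0.24131604, -0.97044524, -0.00161242],
       [-0.92670035, -0.23093081,  0.29647499],
       [-0.2880851 , -0.07004994, -0.95503926]]), 't': array([-0.57491729, -0.03907459,  0.37985047])}
```

View pics/scene0.png

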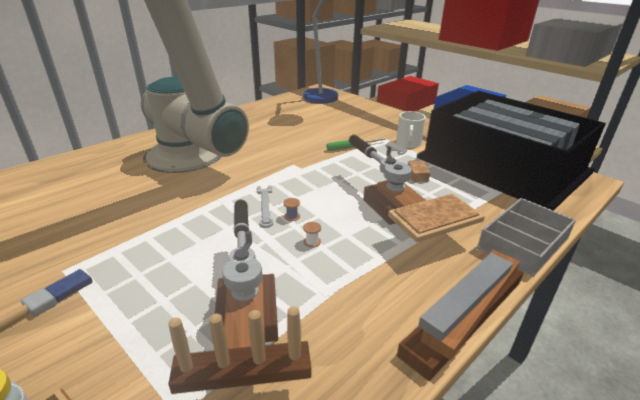

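View pics/top0.png

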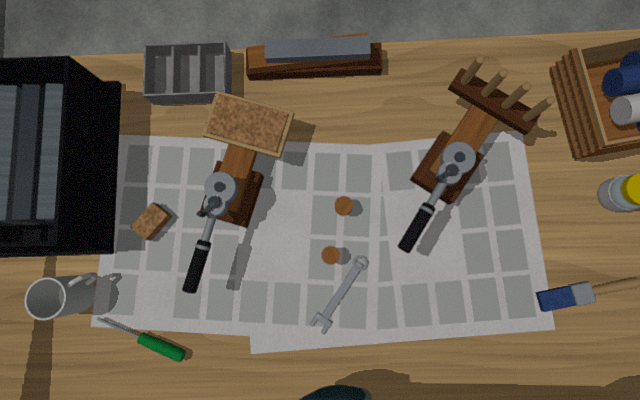

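View pics/wrist0.png

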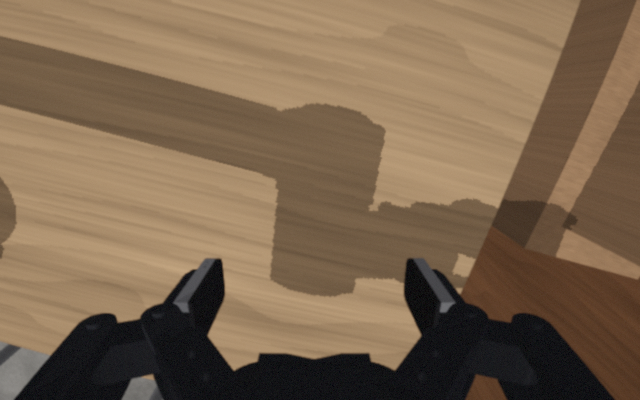

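The top view shows the peg ratchet with its head at about (458,157) and grip at about (416,228). The board ratchet is on the left, with its head at (219,187). I'll zoom in on the peg ratchet.

```bash
cat > h.py <<'E'
import numpy as np,cv2
from station import bot
def ray(m,u,v):
    K=m["intrinsics"];d=np.array([(u-K[0,2])/K[0,0],(v-K[1,2])/K[1,1]]);p=d.copy()
    for _ in range(20):p=d/(1+m["k1"]*(p@p))
    R=m["R"];return -R.T@m["t"],R.T@np.array([p[0],p[1],1])
def onz(m,u,v,z):
    c,d=ray(m,u,v);return c+d*(z-c[2])/d[2]
def proj(m,X):
    c=m["R"]@np.asarray(X,float)+m["t"];p=c[:2]/c[2];p=p*(1+m["k1"]*(p@p));K=m["intrinsics"]
    return np.array([K[0,0]*p[0]+K[0,2],K[1,1]*p[1]+K[1,2]])
E
python3 - <<'E'
from h import *
a=cv2.imread("pics/top0.png")[110:270,370:530];cv2.imwrite("pics/tz.png",cv2.resize(a,None,fx=3.75,fy=3.75,interpolation=cv2.INTER_CUBIC))
a=cv2.imread("pics/scene0.png")[190:310,190:310];cv2.imwrite("pics/sz.png",cv2.resize(a,None,fx=5,fy=5,interpolation=cv2.INTER_CUBIC))
m=bot.camera_model("top")
print(onz(m,458,157,.11),onz(m,427,208,.098),onz(m,405,247,.098))
E
```

```text
[ 0.64461619 -0.22079132  0.11      ] [ 0.55130584 -0.15996342  0.098     ] [ 0.47938097 -0.11470718  0.098     ]
```

View pics/tz.png

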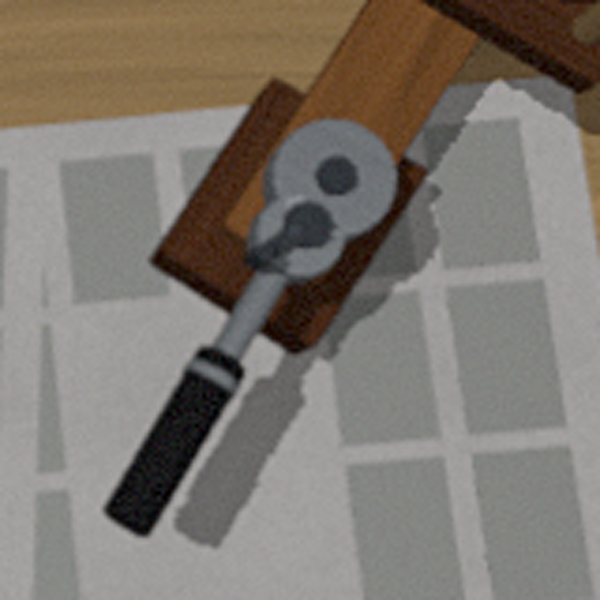

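View pics/sz.png

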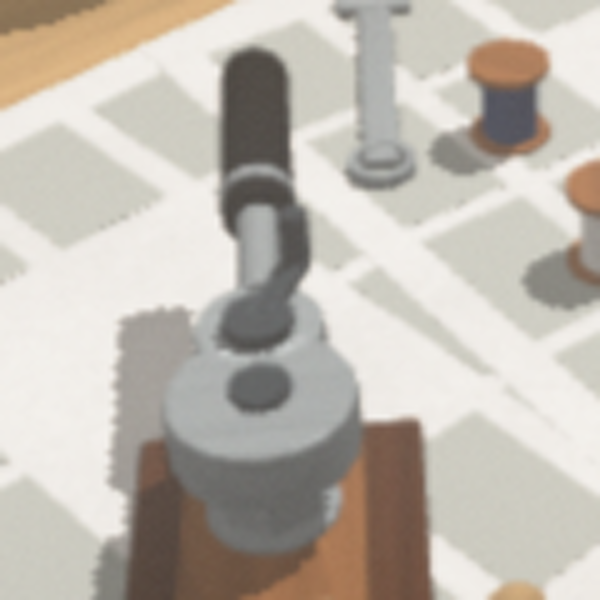

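Top view: the bolt axis is at about (459,158), the lever pivot at about (452,169) and the lever tab at about (440,179), which is left of the handle (+y in the world). The scene view shows the tab at about (249,233).

Run:
```python
from h import *
m=bot.camera_model("top");s=bot.camera_model("scene")
f=lambda u,v,z:onz(m,370+u/3.75,110+v/3.75,z)
A=f(335,178,.11);P=f(308,222,.114);T=f(262,252,.136);g1=f(216,372,.098);g2=f(127,524,.098)
print(A,P,T,g1,g2)
print("scene tab",onz(s,190+292/5,190+212/5,.136),"axis",onz(s,190+260/5,190+385/5,.112))
G=(g1+g2)/2;h=(A-g2)[:2];h/=np.linalg.norm(h);print("grip",G,np.linalg.norm((A-G)[:2]),"len",np.linalg.norm(g1-g2),"ang",np.degrees(np.arctan2(h[1],h[0])))
h2=(g1-g2)[:2];print(np.degrees(np.arctan2(h2[1],h2[0])))
y=np.array([-h[1],h[0]])
for X in(P,T,):print((X-A)[:2]@h,(X-A)[:2]@y)
for n,X in(("A",A),("G",G)):print(n,proj(s,X))
```

```text
[ 0.64362165 -0.22318792  0.11      ] [ 0.62073447 -0.2070303   0.114     ] [ 0.60199388 -0.17739791  0.136     ] [ 0.54899283 -0.1609346   0.098     ] [ 0.4743819  -0.11232541  0.098     ]
scene tab [ 0.60665378 -0.18126698  0.136     ] axis [ 0.646522   -0.22402527  0.112     ]
grip [ 0.51168737 -0.13663001  0.098     ] 0.15779393928255644 len 0.08904854913722604 ang -33.227280993788014
-33.08433797671044
-0.027998964372136483 0.0009746116231497295
-0.05991294564383953 0.015493086574612056
A [241.50294835 266.79965698]
G [240.31863929 216.62928588]
```

Call:
step_arm(
  rows=[
    [[4, 3.4, 0, 4], [8, 6.8, 0, 8], [12, 10.2, 0, 12], [16, 13.6, 0, 16], [20, 17, 0, 20]],
  ],
  fingers=1,
)

```text
clock: 0.78
eef_pos: [0.3398, -0.3867, 0.2561]
tool_rot: [-3.142, -0.0, 0.595]
force: [-0.1, -0.3, 0.4]
grip_width: 0.0
```

Call:
step_arm(
  rows=[
    [[5, 4, 0, 5], [10, 8, 0, 10], [15, 12, 0, 15], [20, 16, 0, 19], [24, 20, 0, 23]],
  ],
)

```text
clock: 1.4
eef_pos: [0.5802, -0.1868, 0.256]
tool_rot: [3.141, 0.0, 0.997]
force: [1.3, 0.3, -0.2]
grip_width: 0.0001
```

Call:
step_arm(
  rows=[
    [[3.9, 3.2, 0, 0], [3.9, 3.2, 0, 0], [3.9, 3.2, 0, 0]],
  ],
)

```text
clock: 1.78
eef_pos: [0.6171, -0.1562, 0.2557]
tool_rot: [-3.14, 0.001, 0.995]
force: [-0.1, -0.6, 0.6]
grip_width: -0.0007
```

Run:
```python
from h import *
s=bot.sense();print(s["eef_pos"],s["tool_rot"],s["force"],bot.tip_extent,s["clock"])
w=bot.camera_model("wrist")
cv2.imwrite("pics/w1.png",bot.get_image("wrist")[:,:,::-1])
for X in([.645,-.2235,.112],[.6035,-.1796,.136],[.515,-.1386,.098]):print(proj(w,X))
```

```text
[ 0.61712175 -0.15616002  0.25568276] [-3.14020445e+00  1.15257687e-03  9.94833464e-01] [-0.09720803 -0.56633841  0.58015423] 0.025 1.775
[379.47016765 239.56045929]
[315.40928883 235.66227953]
[214.84737794 233.00087528]
```

View pics/w1.png

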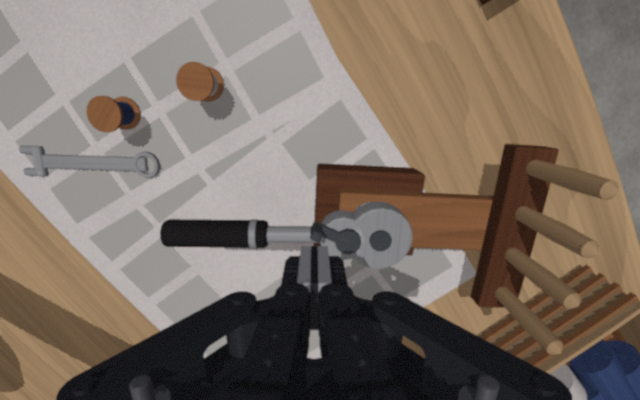

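The wrist view confirms the measurements. The axis shows at (380,240) against a predicted (379,240), and the tab at about (317,233) against (315,236). I'll descend on the +y side of the tab, with the fingertips at about 119 mm.

Call:
step_arm(
  rows=[
    [[0, 0, -4, 0], [0, 0, -8, 0], [0, 0, -11.2, 0], [0, 0, -11.2, 0]],
  ],
)

```text
clock: 2.33
eef_pos: [0.6148, -0.1568, 0.142]
tool_rot: [-3.136, 0.002, 0.992]
force: [-0.8, -0.1, -0.4]
grip_width: -0.0002
```

Run:
```python
from h import *
s=bot.sense();print(s["eef_pos"],s["force"])
a=bot.get_image("wrist")[:,:,::-1];cv2.imwrite("pics/w2.png",a)
b=bot.get_image("scene")[150:310,170:370,::-1];cv2.imwrite("pics/s2.png",cv2.resize(b,None,fx=3.5,fy=3.5))
```

```text
[ 0.61483109 -0.15677374  0.14203222] [-0.82743879 -0.10273557 -0.37863164]
```

View pics/w2.png

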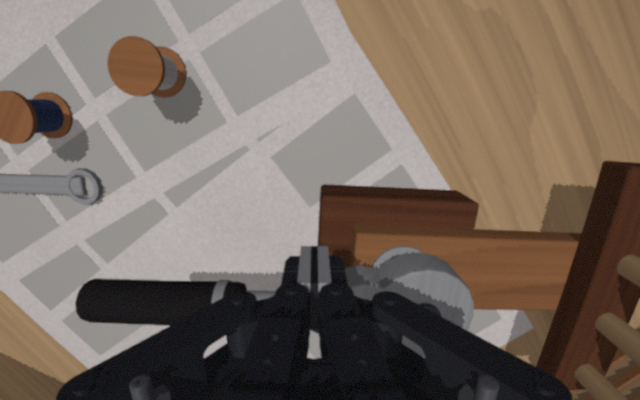

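View pics/s2.png

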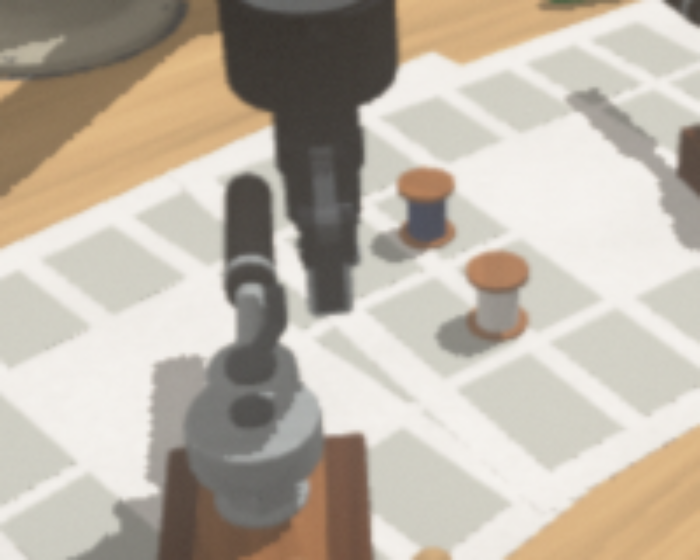

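The fingers stand just to the +y side of the tab with a small gap. Next I push along -y.

Call:
step_arm(
  rows=[
    [[-0.4, -0.65, 0, 0], [-0.8, -1.25, 0, 0], [-1.2, -1.85, 0, 0], [-1.6, -2.5, 0, 0], [-1.6, -2.5, 0, 0]],
  ],
)

```text
clock: 3.05
eef_pos: [0.6014, -0.1821, 0.1444]
tool_rot: [3.141, 0.001, 0.994]
force: [0.5, 0.7, -0.2]
grip_width: 0.0001
```

Call:
step_arm(
  rows=[
    [[-0.25, -0.4, 0, 0], [-0.5, -0.75, 0, 0], [-0.5, -0.75, 0, 0]],
  ],
)

```text
clock: 3.42
eef_pos: [0.5973, -0.1889, 0.1445]
tool_rot: [3.14, -0.001, 0.994]
force: [1.9, 1.3, 0.7]
grip_width: 0.0
```

Run:
```python
from h import *
s=bot.sense();d=s["eef_pos"][:2]-np.array([.645,-.2235]);print(s["eef_pos"],s["force"],d@[.8365,-.548],d@[.548,.8365])
b=bot.get_image("scene")[150:310,170:370,::-1];cv2.imwrite("pics/s3.png",cv2.resize(b,None,fx=3.5,fy=3.5))
```

```text
[ 0.59730631 -0.18893411  0.14448715] [1.92600854 1.31553522 0.72786794] -0.05883788113821578 0.002778222693918518
```

View pics/s3.png

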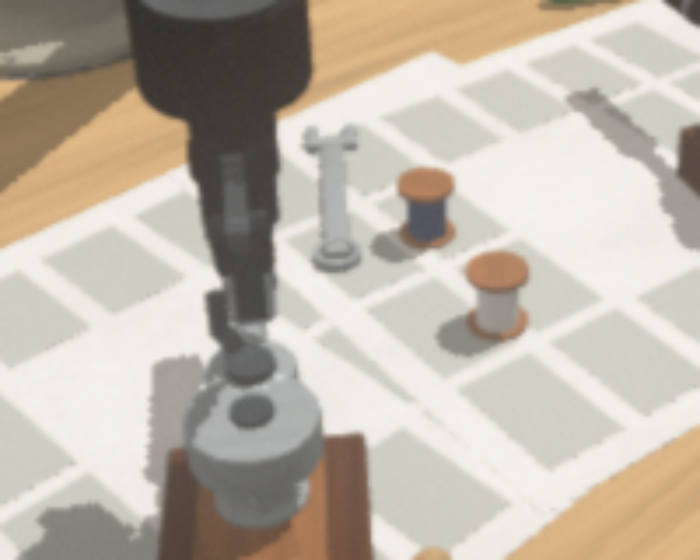

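The tab is now left of the fingers, over on the loosening side. I'll push slightly further to the stop, then back off and check.

Call:
step_arm(
  rows=[
    [[-0.1, -0.15, 0, 0], [-0.1, -0.15, 0, 0]],
  ],
)

```text
clock: 3.72
eef_pos: [0.5967, -0.1896, 0.1445]
tool_rot: [3.14, -0.002, 0.994]
force: [4.4, 2.6, -0.5]
grip_width: 0.0001
```

Call:
step_arm(
  rows=[
    [[0.8, 1.3, 0, 0], [2.2, 3.4, 0, 0], [3.3, 5, 0, 0], [3.3, 5, 0, 0]],
  ],
)

```text
clock: 4.22
eef_pos: [0.629, -0.1388, 0.144]
tool_rot: [-3.141, 0.001, 0.997]
force: [-0.3, -0.3, 0.4]
grip_width: -0.0004
```

Run:
```python
from h import *
s=bot.sense();d=s["eef_pos"][:2]-np.array([.645,-.2235]);print(s["eef_pos"],s["force"],d@[.8365,-.548],d@[.548,.8365])
b=bot.get_image("scene")[190:310,190:310,::-1];b=cv2.resize(b,None,fx=4,fy=4)
a=bot.get_image("top")[:,:,::-1][130:250,390:490];a=cv2.resize(a,(400,480));cv2.imwrite("pics/s4.png",np.hstack([b,a]))
```

```text
[ 0.62901974 -0.13876793  0.14404571] [-0.2785869  -0.3318666   0.36331982] -0.059800659095549845 0.062121198357090075
```

View pics/s4.png

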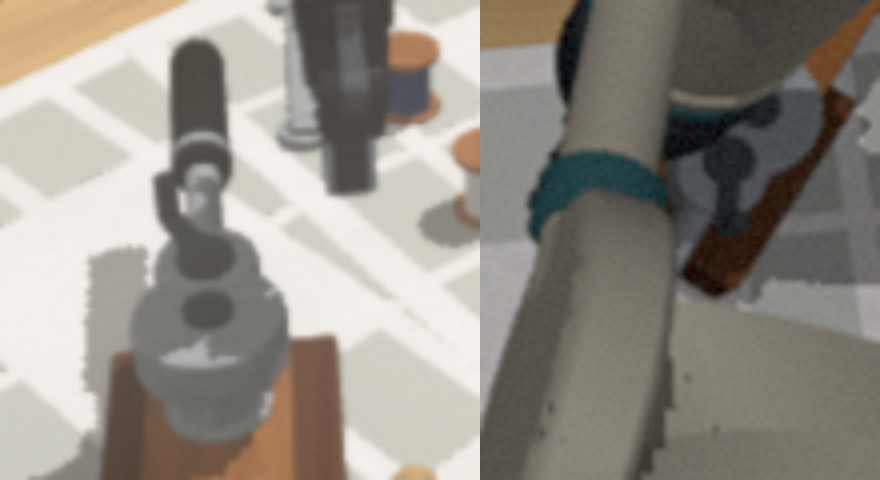

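The lever has flipped: the tab is now on the other side of the neck, and I felt about 5 N at the stop. Next I go to the +y side of the grip and down.

Call:
step_arm(
  rows=[
    [[-4.5, 1.9, 0, 0], [-8.9, 3.8, 0, 0], [-8.9, 3.8, -2, 0], [-8.9, 3.8, -4, 0], [-8.9, 3.8, -4, 0]],
  ],
)

```text
clock: 4.95
eef_pos: [0.538, -0.1025, 0.1033]
tool_rot: [-3.138, 0.001, 0.994]
force: [-0.4, 0.2, 0.2]
grip_width: 0.0004
```

Run:
```python
from h import *
s=bot.sense();print(s["eef_pos"],s["force"])
sc=bot.camera_model("scene");T=onz(sc,190+166/4,190+178/4,.136);print("tab",T,(T[:2]-[.645,-.2235])@[.548,.8365])
b=bot.get_image("scene")[150:310,170:370,::-1];cv2.imwrite("pics/s5.png",cv2.resize(b,None,fx=3.5,fy=3.5))
# arc plan: handle rotation a (deg), pusher center at radius .155, offset +.0245 (contact), yaw = 57+a
A=np.array([.645,-.2235]);p0=s["eef_pos"][:2]
for a in range(0,81,8):
    t=np.radians(-33.2+a);h=np.array([np.cos(t),np.sin(t)]);y=np.array([-h[1],h[0]])
    print(a,np.round(100*(A-.15*h+.0245*y-p0),1))
```

```text
[ 0.53798025 -0.1024508   0.10325954] [-0.42067341  0.19767939  0.24737288]
tab [ 0.59257154 -0.2050545   0.136     ] -0.01330113688136984
0 [-0.5 -1.8]
8 [-1.8 -3.5]
16 [-2.9 -5.3]
24 [-3.7 -7.3]
32 [-4.2 -9.3]
40 [ -4.5 -11.4]
48 [ -4.4 -13.6]
56 [ -4.1 -15.7]
64 [ -3.4 -17.7]
72 [ -2.5 -19.6]
80 [ -1.4 -21.4]
```

View pics/s5.png

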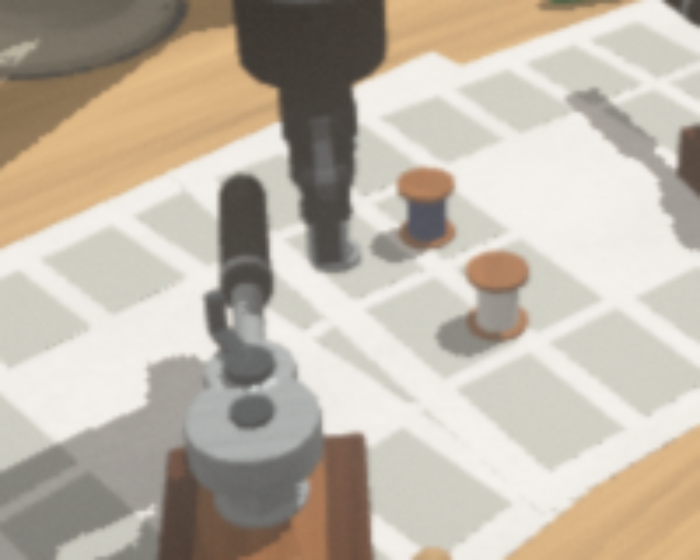

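Tab measures y ≈ -13 mm, as expected. Now I swing the handle along the arc.

Call:
step_arm(
  rows=[
    [[-0.5, -1.8, 0, 0], [-1.2, -2.6, 0, 4], [-1.8, -3.5, 0, 8], [-2.4, -4.4, 0, 12], [-2.9, -5.3, 0, 16]],
  ],
)

```text
clock: 5.62
eef_pos: [0.5118, -0.156, 0.1053]
tool_rot: [3.138, -0.002, 1.274]
force: [3.4, 2.3, -1.0]
grip_width: -0.0002
```

Call:
step_arm(
  rows=[
    [[-0.4, -1, 0, 4], [-0.8, -2, 0, 8], [-1.1, -3, 0, 12], [-1.3, -4, 0, 16], [-1.5, -5, 0, 20]],
  ],
)

```text
clock: 6.25
eef_pos: [0.4965, -0.2057, 0.1053]
tool_rot: [3.138, -0.001, 1.623]
force: [3.1, 3.9, -0.0]
grip_width: 0.0003
```

Run:
```python
from h import *
s=bot.sense();d=s["eef_pos"][:2]-np.array([.645,-.2235]);print(s["eef_pos"],s["force"],np.degrees(s["tool_rot"]),np.linalg.norm(d))
b=bot.get_image("scene")[150:310,170:370,::-1];cv2.imwrite("pics/s6.png",cv2.resize(b,None,fx=3.5,fy=3.5))
```

```text
[ 0.49651807 -0.20574955  0.10530019] [ 3.08695984  3.89636002 -0.01324295] [ 1.79814756e+02 -5.07414990e-02  9.30099287e+01] 0.1495391695714353
```

View pics/s6.png

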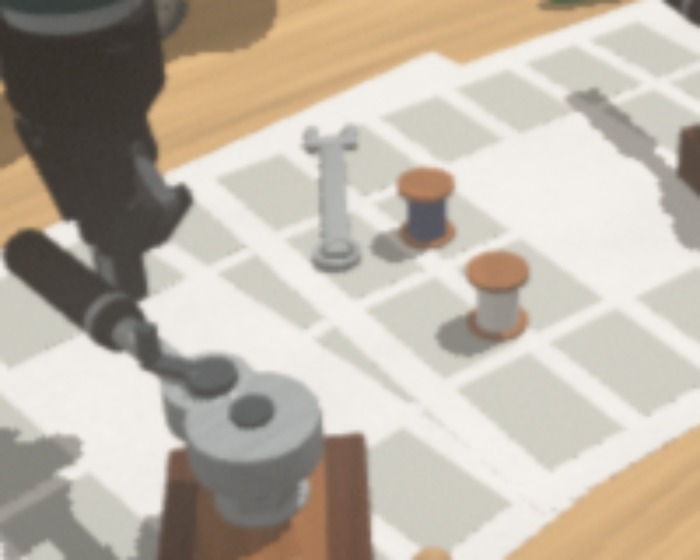

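The handle is following at about 5 N, so it is carrying the bolt. I'll continue.

Call:
step_arm(
  rows=[
    [[-0.1, -1.1, 0, 4], [-0.1, -2.2, 0, 8], [0, -3.3, 0, 12], [0.15, -4.4, 0, 16], [0.3, -5.4, 0, 20]],
  ],
)

```text
clock: 6.92
eef_pos: [0.4985, -0.259, 0.105]
tool_rot: [3.14, -0.002, 1.972]
force: [1.3, 5.0, 0.8]
grip_width: -0.0002
```

Call:
step_arm(
  rows=[
    [[0.3, -1, 0, 4], [0.7, -2, 0, 8], [1.1, -3, 0, 12], [1.5, -3.9, 0, 16], [1.5, -3.9, 0, 16]],
  ],
)

```text
clock: 7.55
eef_pos: [0.5133, -0.2991, 0.1046]
tool_rot: [-3.141, 0.0, 2.249]
force: [-0.4, 0.5, -0.3]
grip_width: 0.0003
```

Run:
```python
from h import *
s=bot.sense();d=s["eef_pos"][:2]-np.array([.645,-.2235]);print(s["eef_pos"],s["force"],np.degrees(s["tool_rot"]),np.linalg.norm(d))
b=bot.get_image("scene")[150:330,110:340,::-1];cv2.imwrite("pics/s7.png",cv2.resize(b,None,fx=3.3,fy=3.3))
```

```text
[ 0.5133029  -0.29906747  0.1046196 ] [-0.40558246  0.51464837 -0.25899412] [-1.79982706e+02  9.03253429e-03  1.28841565e+02] 0.15183730661872644
```

View pics/s7.png

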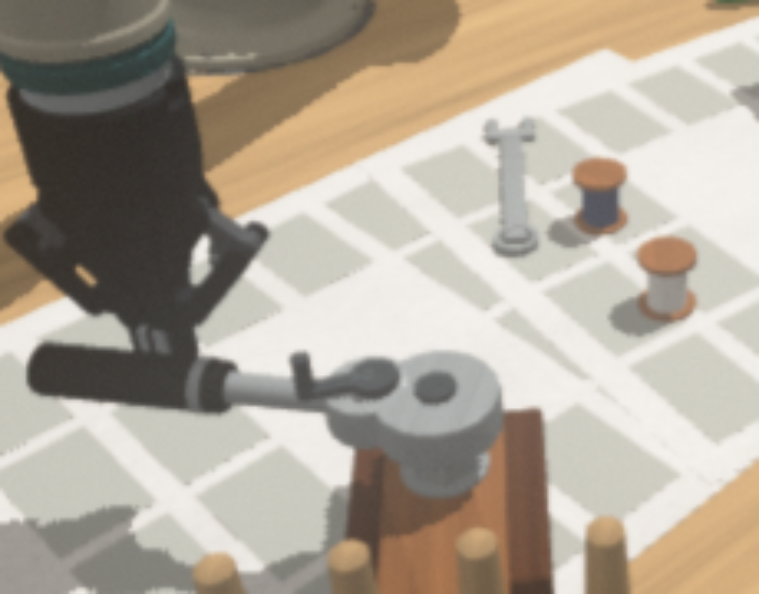

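The handle now points left in the scene view, at about 72° of swing. I'll retreat on the pushing side, lift, and check the angles.

Call:
step_arm(
  rows=[
    [[-1.2, 1.6, 0, 0], [-2.5, 3.1, 0, 0], [-2.5, 3.1, 4, 0], [-2.5, 3.1, 9, 0], [-5, 3.1, 14, 0]],
  ],
)

```text
clock: 8.22
eef_pos: [0.4643, -0.2681, 0.2462]
tool_rot: [-3.141, 0.003, 2.251]
force: [0.1, -0.3, 0.9]
grip_width: -0.0001
```

Call:
step_arm(
  rows=[
    [[-5, 2, 0, 0], [-10, 4, 0, 0], [-15, 6, 0, 0], [-15, 6, 0, 0]],
  ],
)

```text
clock: 8.72
eef_pos: [0.3102, -0.2054, 0.2446]
tool_rot: [-3.14, 0.0, 2.248]
force: [-0.4, -0.7, 0.5]
grip_width: 0.0001
```

Run:
```python
from h import *
print(bot.sense()["force"],bot.sense()["clock"])
b=bot.get_image("scene")[200:310,110:270,::-1];b=cv2.resize(b,(640,440))
a=bot.get_image("top")[:,:,::-1];cv2.imwrite("pics/t8.png",a);cv2.imwrite("pics/s8.png",b)
a=a[110:260,400:560];cv2.imwrite("pics/t8z.png",cv2.resize(a,None,fx=4,fy=4))
```

```text
[-0.38143875 -0.66396899  0.45103944] 8.725
```

View pics/t8.png

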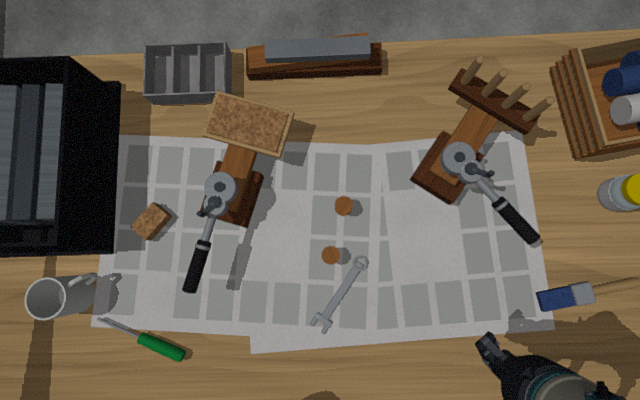

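View pics/t8z.png

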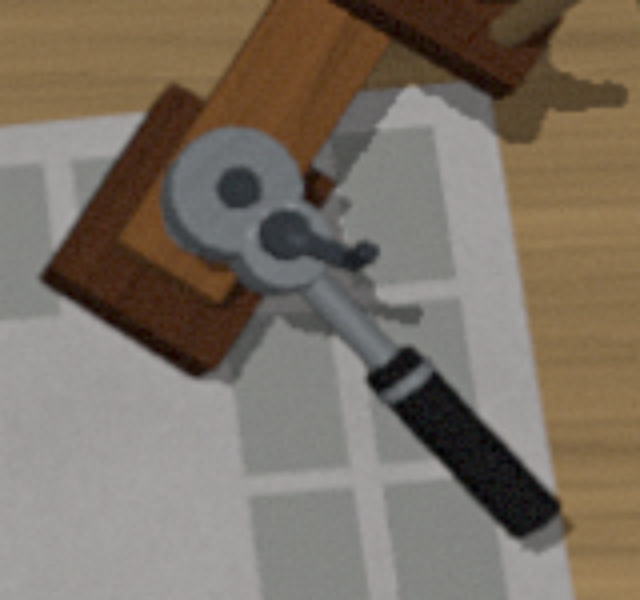

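View pics/s8.png

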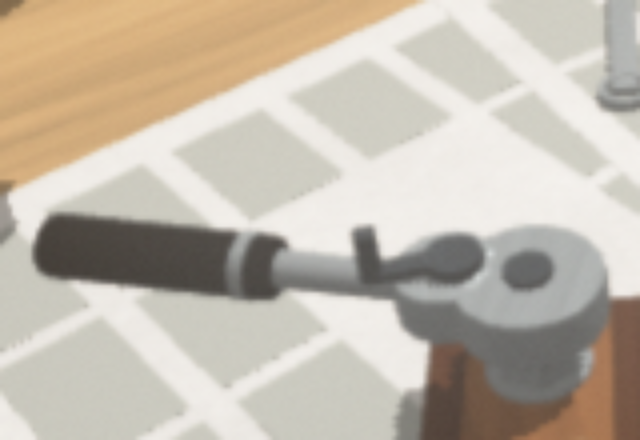

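Run:
```python
from h import *
m=bot.camera_model("top");f=lambda u,v,z:onz(m,400+u/4,110+v/4,z)[:2]
A=f(237,187,.112);g1=f(402,373,.098);g2=f(536,522,.098);T=f(364,250,.136)
h=g1-g2;h/=np.linalg.norm(h);y=np.array([-h[1],h[0]])
print(A,"swing",np.degrees(np.arctan2(h[1],h[0]))+33.1,"tab y from grip line",(T-(g1+g2)/2)@y,"axis y",(A-(g1+g2)/2)@y)
a=cv2.imread("pics/top0.png")[90:300,130:300].astype(int);b=cv2.imread("pics/t8.png")[90:300,130:300].astype(int)
print("board area diff",np.abs(a-b).mean(),(np.abs(a-b).max(2)>60).sum())
```

```text
[ 0.64450299 -0.22247391] swing 70.28487036111889 tab y from grip line -0.008813670153714231 axis y 0.005217919279282135
board area diff 2.7777310924369747 0
```

Run:
```python
from station import bot
print(bot.hand_in(),bot.sense()["clock"])
```

```text
the job is handed in; nothing more can be done
the job is handed in; nothing more can be done
```

I flipped the peg-rail ratchet's lever to the loosening side, swung its handle counter-clockwise by about 70°, backed the arm off clear, and handed the job in. No verdict was reported.

- **Lever:** after the flip the tab measured about 13 mm to the loosening side. I felt about 5 N when it reached the stop.
- **Lever after the swing:** the tab measured -9 mm from the fitted grip line. The bolt's axis should lie on that line but measured 5 mm off it, so the line is slightly skewed. Measured from a line through the axis, the tab comes out at roughly -12 mm. Both readings are past the 6 mm needed.
- **Bolt:** no camera view shows the bolt itself. I inferred its turn from the 70° swing less at most 0.2 rad (11°) of play, which gives about 1.0 rad against the 0.7 rad required. The push force of about 5 N matches the bolt turning along; a free swing would have been about 2 N.
- **Other ratchet:** the before and after top pictures show no change around the board clamp.
- **Time and contact:** the arm's work ended at about 8.7 s, with the gripper clear of everything in the last picture.

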